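Push a slide carrier under the microscope's stage clip

ROBOT

A 7-joint arm with a two-finger parallel gripper is mounted at the origin on the work surface. World frame = base frame: x ahead of the robot, y to its left, z up, the work surface at z = 0. Lengths are in m, angles in rad, forces in N, time in s.
With the tool pointing down it reaches from about 0.4 to 0.9 m from the base axis. Payload 5.6 kg.
Tool frame: the origin (TCP) lies at the centre of the arm's flange, where the gripper is bolted on; the fingertips stand 190 mm ahead of it and the grasp point (between the pads) lies 171 mm ahead of it; z points along the fingers, y is the direction in which the jaws open and shut (so a half turn about z gives the same grasp; the last joint's range is limited). The gripper opens to 92 mm and grips with 3 to 60 N. Pads are 20 mm wide; open, the fingers measure 128 mm over their backs; the gripper's body (75 mm by 189 mm) begins 69 mm behind the grasp point.
Start: joints at [1.263, 0.468, -0.012, 1.603, 0.006, 1.071, -0.056], TCP at [0.17, -0.627, 0.405] pointing down, gripper open.
Joint ranges: [-2.53, 2.53], [-0.31, 2.02], [-1.57, 1.55], [0.28, 2.44], [-1.29, 4.43], [0.15, 1.84], [-2.92, 2.92]. Speed limits (rad/s): [2.57, 2.57, 3.14, 3.14, 3.14, 3.14, 3.14].

INTERFACE

Orientations are given as a unit quaternion [x, y, z, w].
In Python, from rig import env, viewer gives the robot as it stands.
- The arm moves only by the tool arm_command, never from a script. Its argument "rows" is a list that holds one entry, the list of rows, each a list of 7 numbers: the shift along the tool's x, y, z each as a share of 300 mm, from -1 to 1, then the turn, a rotation vector about the tool's x, y, z each as a share of 120 degrees, from -1 to 1, then the gripper command: -1 is fully open, 1 is shut, values between are in proportion. In form: [[[tx, ty, tz, wx, wy, wz, claw], ...]]. A call has 1 to 20 rows; each row shifts and turns the commanded pose from where the row before left it, along the tool's axes as they then stand; what a row does not reach is not made up. A row lasts 1/12 s, in which the tool goes at most 41.7 mm and 7.16 degrees, less where a joint would pass 70% of its speed; a pose out of reach is approached as far as the arm can. A call with a number of a shift or a turn outside -1 to 1 is refused whole. A call with a gripper value outside its range is refused whole. The fingers move at their own pace and stop on an object; "force" is the grip in N (left out, the last holds). Time passes only in rows, so rows that do not move let the fingers close. It gives the time, the measured TCP pose, the force and the opening at its end, in the units of the state.
- env.get_obs(): the state, without advancing time (a new reading comes with each control period).
- viewer.camera(name): name is "scene" or "top"; returns a dict with "color" (384x512x3 uint8, red, green, blue), "vertical_fov" (degrees; the focal length in pixels is half the picture's height over the tangent of half this angle, whatever the lens; pixels are square), "cx", "cy" (the principal point, pixels), "D" ([k1, k2, p1, p2, k3] as OpenCV has them; the pictures are not rectified), "R" (3x3) and "t" (3): a world point X has camera coordinates R X + t. Camera axes: x right, y down, z forward; pixel columns grow to the right and rows downward; lengths in m; the calibration is good to about 2 mm. A picture is of the moment at which its call begins. There is no depth.
- env.close_job(): hands the job in, once; it reports no verdict.
The state is a dict: "clock": time; "joint_positions": joint angles; "qd": joint speeds; "effort": joint torques, N m; "tool_pos": TCP position; "tcp_rot": TCP orientation; "ft_force": force on the tool from outside, world axes, zero at the start; "torque": the same for the moment, N m; "opening": opening from 0.0 (shut) to 1.0 (fully open).
Only numpy, scipy, OpenCV 4.12 (cv2) and the standard library are available. Lean on these libraries where they do the work, as an engineer would, in place of code of your own. Each camera call takes 0.05 s, during which the arm holds its last target.

TASK

Load the slide carrier on the microscope stage: with one fingertip hold down the thumb tab of the spring clip so that its toe lifts, and with the other fingertip push the carrier beneath the toe, square against the stop bar at the back and keeping it centred as it lies, while the clip stays held down. Then take both fingers away so that the toe comes down on the carrier. Push only, never pick the carrier up, and leave the jar, the beaker and the tube block where they stand.

Things in the scene. Friction and masses are not known exactly. Their poses are not given: they have to be found in the camera images.
- microscope: Stereo microscope stand, fixed to the bench. Origin on the bench under the middle of its stage; +x to the stage's back, +y to its left (seen from the robot at yaw 0), z up. The dark flat stage plate (x -65..60, y -70..75 mm) has its top 62 mm above the origin. White foot 22 mm high: x -85..120, y -100..190 mm. Spring clip at the right (-y) edge. Nothing is above the stage
- stop_bar (a point): On the stage top, at the foot of the stop bar's front face: microscope x 35, y 0, z 62 mm. The steel bar lies across the back of the stage from y -25 to 59 mm, 5 mm high, 8 mm thick
- window (a point): Centre of the round pale light window, 48 mm wide, flush in the stage top: microscope x 20, y 0, z 62 mm. The carrier ends centred over it
- column (a point): Top of the upright steel column (26 mm thick, 332 mm high) at the microscope's back left, x 70, y 150 mm. Its boom, 280 mm up, carries the optical head swung away to the left: head around x 60, y 310 mm, from 195 to 410 mm high
- carrier: Slide carrier: flat aluminium frame with a glass slide in it, 30 mm (its x) by 88 mm (its y) by 6 mm thick, about 36 g, loose on the stage in front of the clip. Origin at the centre of its underside; its axes start within 7 degrees of the microscope's. Home, its long back edge touches the stop bar: origin at x 20, y 0 (within 10), z 62 mm in the microscope's frame, axes parallel
- clip (a joint): Spring clip, a steel see-saw leaf on a pin along the microscope's x at y -63, z 70 mm. 0 = closed, toe 2 mm above the stage (the carrier cannot pass). Grows as the tab is pressed: from 0.19 rad the 6 mm carrier passes freely; 0.30 = hard stop, toe 12 mm up, about 6 N on the tab. It springs back when released; resting on the carrier it reads about 0.12
- tab (a point): Middle of the top of the clip's thumb tab, a ribbed steel plate 46 mm (microscope x -15..31) by 28 mm (y -75..-103), overhanging the right edge of the stage. Closed, it slopes up outwards by 17 degrees, its middle 71 mm and outer edge 75 mm above the bench; fully pressed it is level, its top 63 mm above the bench, 1 mm above the stage
- toe (a point): Underside of the clip's rounded toe, at microscope x 22, y -30 mm; the leaf behind it is 12 mm wide (microscope x 16 to 28 mm) and reaches from the hinge at y -63 over the carrier's right end
- jar: Bystander: glass jar with a blue lid, 48 mm wide, 70 mm high, on the bench right of the microscope. Origin at the centre of its underside
- beaker: Bystander: empty clear beaker, 64 mm wide, 80 mm high, on the bench right of and behind the jar. Origin at the centre of its underside
- tube_block: Bystander: white block 75 x 120 x 28 mm with three tubes standing in it, 94 mm high with caps, on the bench in front of the microscope's left side. Origin at the centre of its underside
Things that resemble listed ones, but are neither listed nor needed, are in the scene too. What is meant by the carrier is not red or yellow, and is the larger of those in its own colour.

How it is judged:
On the way, in this order (a step that is already met when the one before it is completed fails the run):
1. the clip is held open while the carrier still lies in front of it (value of joint clip above 0.19 rad and x of carrier in the frame of microscope below 0.006 m), for 0.1 s.
2. with the clip still held down, the carrier lies beneath it, square against the stop bar (value of joint clip above 0.19 rad and x of carrier in the frame of microscope above 0.0172 m and y of carrier in the frame of microscope between -0.0125 and 0.0125 m and angle between the x axis of carrier and the x axis of microscope, either way round below 0.07 rad), for 0.1 s.
At the end, for the whole second after the job is handed in: The carrier lies flat on the stage, back edge within about 3 mm of the stop bar, centred within 12 mm, square within 4 degrees, at rest, with the clip's toe resting on it (clip at 0.09 to 0.16 rad) (x of carrier in the frame of microscope above 0.0172 m and y of carrier in the frame of microscope between -0.0125 and 0.0125 m and angle between the x axis of carrier and the x axis of microscope, either way round below 0.07 rad and z of carrier in the frame of microscope between 0.06 and 0.064 m and value of joint clip between 0.09 and 0.16 rad and linear speed of carrier below 0.01 m/s); the robot touches nothing.
It fails at once if the carrier is lifted off the stage, tipped, or knocked off it (z of carrier in the frame of microscope above 0.068 m or z of carrier in the frame of microscope below 0.056 m or angle between carrier's own z axis and vertical above 0.2 rad).
It fails at once if the jar, the beaker or the tube block is pushed away or tipped (distance of any of jar, beaker, tube_block from where it was at the start of the episode above 0.02 m or angle between any of jar, beaker, tube_block's own z axis and vertical above 0.3 rad).
It also fails if it takes over 35 s, if anything falls off the work surface, if the arm or the gripper's body presses on something with over 40 N, if the wrist force passes 120 N, or if a joint passes its speed limit or range.

## Working session

There is one attempt and no reset: what is moved stays moved. The work goes in short steps, Python scripts to look and compute and a tool call to move; the robot and the scene stay as the last step left them, time stands still between calls to the robot, and variables do not carry over. Pictures are saved under pics/ and viewed, and the job is handed in when it is done.

Besides the shell and the picture viewer there is one more tool, called after ">>>" as name([rows], argument=value, ...), one row to a line, values as JSON. arm_command: Moves the arm, as the interface text tells. Its arguments: {"type":"object","properties":{"rows":{"type":"array"},"force":{"type":"number"}},"required":["rows"]}

```bash
ls; mkdir -p pics; python3 - <<'E'
from rig import env, viewer
import cv2,pickle
print(env.get_obs())
d={}
for n in ("scene","top"):
    c=viewer.camera(n); d[n]=c
    cv2.imwrite(f"pics/{n}0.png",c["color"][:,:,::-1])
    print(n,{k:v for k,v in c.items() if k!="color"})
pickle.dump(d,open("cams0.pkl","wb"))
E
```

```text
pics
{'clock': 0.0, 'joint_positions': array([ 1.26300555,  0.46837098, -0.01157634,  1.6036447 ,  0.00596198,
        1.07139617, -0.05631279]), 'qd': array([-0.00058101, -0.00164734, -0.00012729, -0.00053177, -0.00146242,
       -0.00042859, -0.00303658]), 'effort': array([-6.35824326e-04, -5.20566809e+01, -1.28058690e-02, -2.43750697e+01,
       -5.67392225e-02,  1.71570975e-02,  1.71454285e-04]), 'tool_pos': array([ 0.16998725, -0.6271115 ,  0.40373533]), 'tcp_rot': array([ 9.91255952e-01,  1.31950150e-01, -1.68759354e-04, -8.76260023e-04]), 'ft_force': array([ 0.47128127,  0.36140652, -0.15542935]), 'torque': array([-0.01913296,  0.04965685, -0.00377908]), 'opening': 1.0004672530969616}
scene {'vertical_fov': 52.93554734929741, 'cx': 244.7820233415113, 'cy': 193.9900400914213, 'D': array([-0.1264358,  0.       ,  0.       ,  0.       ,  0.       ]), 'R': array([[-0.35654154,  0.93427822,  0.00152885],
       [ 0.76505455,  0.29290046, -0.57349879],
       [-0.53625523, -0.20330648, -0.81920498]]), 't': array([ 0.18781133, -0.31494615,  1.44405331])}
top {'vertical_fov': 55.34305741560491, 'cx': 253.99207214495493, 'cy': 188.6436170505168, 'D': array([-0.04355949,  0.        ,  0.        ,  0.        ,  0.        ]), 'R': array([[-0.00910161, -0.9998701 , -0.01330173],
       [-0.98647179,  0.01115544, -0.1635511 ],
       [ 0.16367824,  0.0116332 , -0.98644518]]), 't': array([0.03430201, 0.60123957, 0.9193338 ])}
```

View pics/scene0.png

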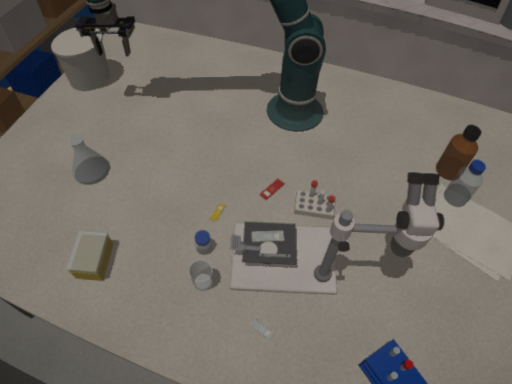

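View pics/top0.png

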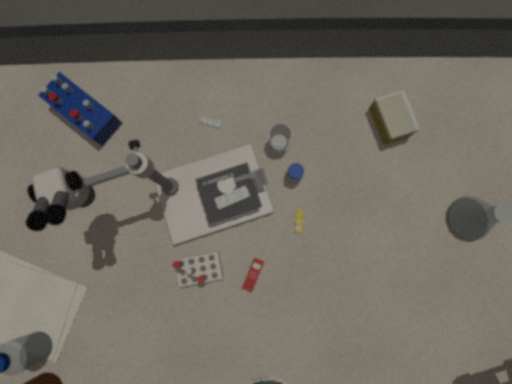

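```bash
python3 - <<'E'
import cv2,pickle
d=pickle.load(open("cams0.pkl","rb"))
a=d["top"]["color"][130:260,150:310,::-1]
cv2.imwrite("pics/top0c.png",cv2.resize(a,None,fx=5,fy=4.6,interpolation=cv2.INTER_CUBIC) if 0 else cv2.resize(a,None,fx=4.5,fy=4.5,interpolation=cv2.INTER_CUBIC))
a=d["scene"]["color"][195:315,185:345,::-1]
cv2.imwrite("pics/scene0c.png",cv2.resize(a,None,fx=5,fy=5,interpolation=cv2.INTER_CUBIC))
E
```

```text
(no output)
```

View pics/top0c.png

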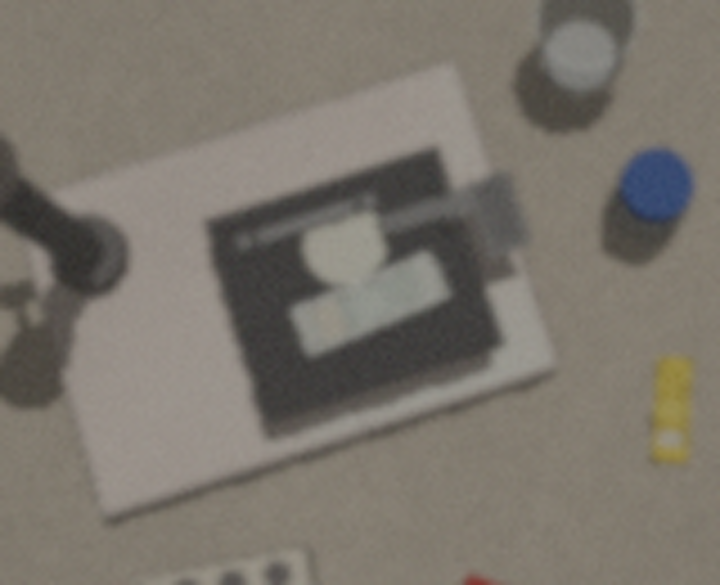

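View pics/scene0c.png

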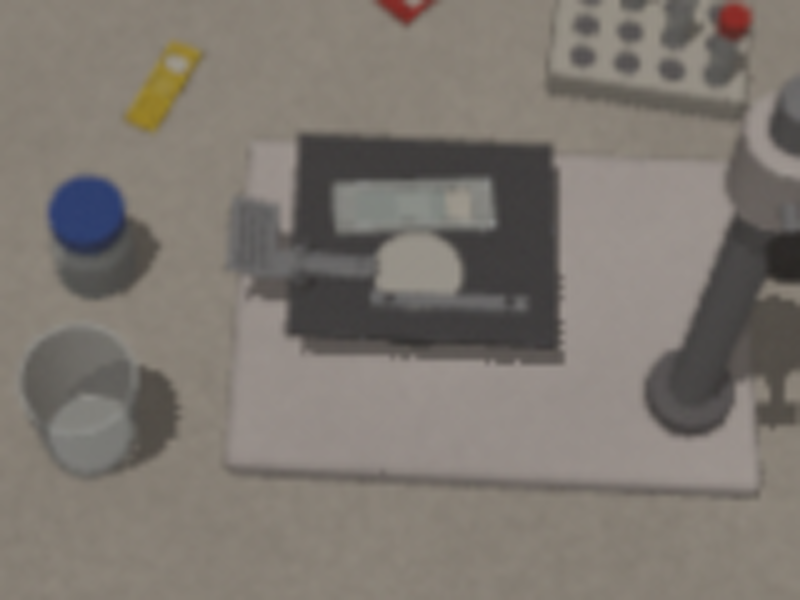

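```bash
cat > h.py <<'E'
import numpy as np,cv2
from scipy.optimize import least_squares
def K(c):
    h=c["color"].shape[0]; f=h/2/np.tan(np.radians(c["vertical_fov"]/2))
    return np.array([[f,0,c["cx"]],[0,f,c["cy"]],[0,0,1.]])
def proj(c,X):
    p,_=cv2.projectPoints(np.asarray(X,float).reshape(-1,3),cv2.Rodrigues(c["R"])[0],c["t"],K(c),c["D"]); return p.reshape(-1,2)
def m2w(p,X,z0=0):
    X=np.asarray(X,float).reshape(-1,3)/1000; c,s=np.cos(p[2]),np.sin(p[2])
    return np.c_[p[0]+c*X[:,0]-s*X[:,1],p[1]+s*X[:,0]+c*X[:,1],X[:,2]]
def ray(c,uv,z):
    n=cv2.undistortPoints(np.array(uv,float).reshape(-1,1,2),K(c),c["D"]).reshape(-1,2)
    d=np.c_[n,np.ones(len(n))]@c["R"]; o=-c["R"].T@c["t"]
    return o+d*((z-o[2])/d[:,2])[:,None]
E
cat > fit.py <<'E'
from h import *; import pickle
d=pickle.load(open("cams0.pkl","rb"))
def crop(uv,s,o): return (np.array(uv,float)+.5)/s-.5+np.array(o)
T=crop([(107,518),(552,372),(452,65),(268,433),(500,345),(438,150),(210,218)],4.5,(150,130))
TX=[(-85,190,22),(-85,-100,22),(120,-100,22),(-65,75,62),(-65,-70,62),(60,-70,62),(60,75,62)]
S=crop([(250,145),(228,466),(757,488),(300,135),(552,147),(560,347),(288,335)],5,(185,195))
SX=[(-85,-100,22),(120,-100,22),(120,190,22),(-65,-70,62),(-65,75,62),(60,75,62),(60,-70,62)]
f=lambda p:np.r_[proj(d["top"],m2w(p,TX))-T,proj(d["scene"],m2w(p,SX))-S].ravel()
r=least_squares(f,[.7,.1,.3],loss='soft_l1');p=r.x
print(p,np.degrees(p[2]));print(f(p).reshape(-1,2).round(1))
ft=lambda p:f(p)[:14]; fs=lambda p:f(p)[14:]
print(least_squares(ft,p).x,least_squares(fs,p).x)
C=crop([(290,308),(435,252),(452,297),(310,357)],4.5,(150,130))
C2=crop([(332,182),(494,178),(496,229),(336,234)],5,(185,195))
CX=np.array([(15,44,6),(15,-44,6),(-15,-44,6),(-15,44,6)])
CX2=np.array([(-15,-44,6),(-15,44,6),(15,44,6),(15,-44,6)])
g=lambda q:np.r_[proj(d["top"],m2w(q,CX)+[0,0,.062])-C,proj(d["scene"],m2w(q,CX2)+[0,0,.062])-C2].ravel()
q=least_squares(g,[p[0],p[1],p[2]],loss='soft_l1').x
print(g(q).reshape(-1,2).round(1))
for qq in(q,least_squares(lambda q:g(q)[:8],q).x,least_squares(lambda q:g(q)[8:],q).x):
    c,s=np.cos(p[2]),np.sin(p[2]);e=qq[:2]-p[:2]
    print("carrier",qq,"in mic",(c*e[0]+s*e[1])*1000,(-s*e[0]+c*e[1])*1000,np.degrees(qq[2]-p[2]))
np.save("mic.npy",p)
# overlay
TB=[(a,b,z) for a,b,z in [(-15,-75,67),(31,-75,67),(31,-103,75),(-15,-103,75)]]
for n in("top","scene"):
    im=cv2.resize(d[n]["color"][:,:,::-1],None,fx=4,fy=4,interpolation=cv2.INTER_CUBIC)
    def pl(W,col): cv2.polylines(im,[((proj(d[n],W)+.5)*4).astype(int)],True,col,1)
    pl(m2w(p,[(-85,190,22),(-85,-100,22),(120,-100,22),(120,190,22)]),(0,0,255))
    pl(m2w(p,[(-65,75,62),(-65,-70,62),(60,-70,62),(60,75,62)]),(0,255,0))
    pl(m2w(p,TB),(255,255,0)); pl(m2w(p,[(35,-25,67),(35,59,67),(43,59,67),(43,-25,67)]),(0,255,255))
    pl(m2w(q,CX)+[0,0,.062],(255,0,255))
    u=proj(d[n],m2w(p,[(0,0,62)]))[0]*4
    x,y=int(u[0])-390,int(u[1])-290
    cv2.imwrite(f"pics/ov_{n}.png",im[y:y+580,x:x+780])
E
python3 fit.py
```

```text
[0.59444923 0.09569793 0.30994534] 17.758559839309104
[[-2.   0.5]
 [ 1.9 -1.1]
 [ 0.4 -2.5]
 [-1.1 -2.3]
 [ 0.7 -0.4]
 [-0.5 -1.6]
 [-2.1  0.3]
 [ 0.1 -2.2]
 [-0.8 -0.6]
 [ 1.8 -0.1]
 [-0.2 -0.9]
 [ 0.5 -0.9]
 [-0.3 -0.5]
 [-0.3 -0.7]]
[0.5918238  0.09461    0.30588641] [0.59675973 0.09605858 0.31524196]
[[-0.2 -0.2]
 [-1.  -0.6]
 [-0.4 -0.1]
 [-0.3 -0.4]
 [ 0.1 -0.4]
 [-0.7 -0.1]
 [-0.3 -0.8]
 [-0.4 -1.2]]
carrier [0.57798988 0.08563165 0.38425825] in mic -18.745347316495874 -4.566415408229496 4.257815954605322
carrier [0.57715433 0.08444964 0.37725043] in mic -19.90160602343798 -5.437248426025381 3.8562978976844544
carrier [0.57954918 0.08706198 0.39366878] in mic -16.82408520583665 -3.679838488324581 4.796999604397995
```

View pics/ov_top.png

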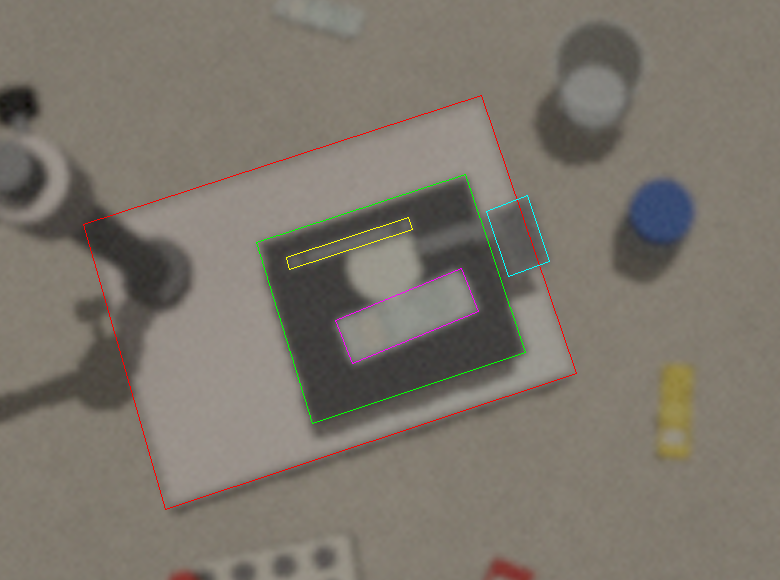

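View pics/ov_scene.png

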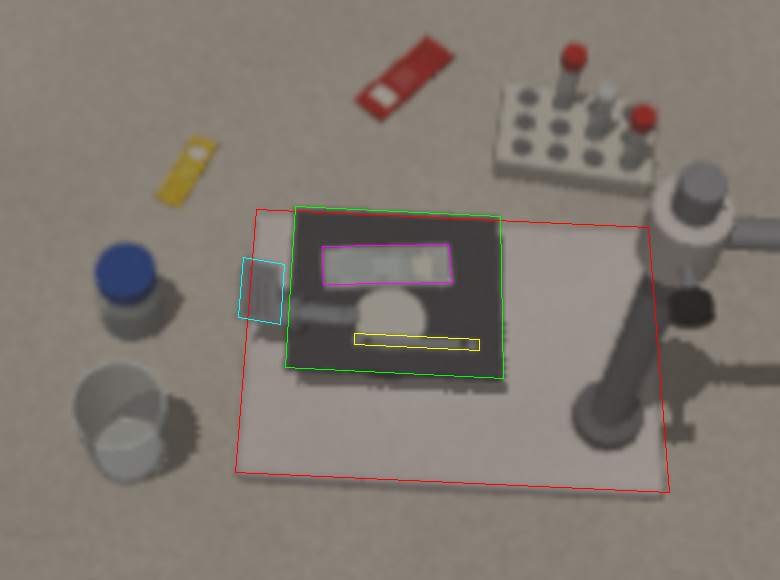

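```bash
cat >> h.py <<'E'
def plan(o,tgt_tip,yawx):
    """o obs; target tip-centre (world xyz), tool x yaw in world; prints tool-frame deltas"""
    from scipy.spatial.transform import Rotation as Ro
    R0=Ro.from_quat(o["tcp_rot"]); 
    c,s=np.cos(yawx),np.sin(yawx)
    R1=Ro.from_matrix(np.array([[c,s,0],[s,-c,0],[0,0,-1.]]))
    p1=np.array(tgt_tip)+[0,0,.19]
    d=p1-o["tool_pos"]
    return R0.inv().apply(d)*1000,np.degrees((R0.inv()*R1).as_rotvec()),p1
E
python3 - <<'E'
from h import *; import pickle
from rig import env
d=pickle.load(open("cams0.pkl","rb")); p=np.load("mic.npy")
R=np.array([[np.cos(p[2]),np.sin(p[2])],[-np.sin(p[2]),np.cos(p[2])]])
for n,uv,z in(("top",(295,172),.07),("scene",(202.5,237.5),.07),("top",(281,131.5),.08),("scene",(201,269),.08)):
    w=ray(d[n],uv,z)[0];print(n,uv,w.round(3),(R@(w[:2]-p[:2])*1000).round(0))
o=env.get_obs()
# tab finger (-14,-87) pusher (-52,3)
mid=m2w(p,[(-33,-42,0)])[0]; print("mid",mid)
dd,rv,p1=plan(o,[mid[0],mid[1],.13],p[2]+np.arctan2(38,90));print(dd.round(1),rv.round(2),p1)
E
```

```text
top (295, 172) [ 0.641 -0.079  0.07 ] [  -9. -181.]
scene (202.5, 237.5) [ 0.65  -0.077  0.07 ] [  -0. -182.]
top (281, 131.5) [ 0.748 -0.045  0.08 ] [ 104. -181.]
scene (201, 269) [ 0.74 -0.04  0.08] [  97. -173.]
mid [0.57583195 0.045634   0.        ]
[ 567.7 -543.    84.6] [-9.000e-02 -1.000e-02 -2.548e+01] [0.57583195 0.045634   0.32      ]
```

>>> arm_command([
  [[0.0946,-0.0905,0,0,0,0,-1],[0.0946,-0.0905,0,0,0,0,-1],[0.0946,-0.0905,0,0,0,0,-1],[0.0946,-0.0905,0,0,0,0,-1],[0.0946,-0.0905,0,0,0,0,-1],[0.0946,-0.0905,0,0,0,0,-1],[0.0946,-0.0905,0,0,0,0,-1],[0.0946,-0.0905,0,0,0,0,-1],[0.0946,-0.0905,0,0,0,0,-1],[0.0946,-0.0905,0,0,0,0,-1],[0.0946,-0.0905,0,0,0,0,-1],[0.0946,-0.0905,0,0,0,0,-1],[0.0946,-0.0905,0,0,0,0,-1],[0.0946,-0.0905,0,0,0,0,-1],[0.0946,-0.0905,0,0,0,0,-1],[0.0946,-0.0905,0,0,0,0,-1],[0.0946,-0.0905,0,0,0,0,-1],[0.0946,-0.0905,0,0,0,0,-1],[0.0946,-0.0905,0,0,0,0,-1],[0.0946,-0.0905,0,0,0,0,-0.73]],
])

```text
clock: 1.77
tool_pos: [0.5764, 0.0469, 0.4043]
tcp_rot: [0.991, 0.132, -0.0, 0.0]
ft_force: [0.5, 0.0, 0.1]
opening: 0.949
```

>>> arm_command([
  [[0,0,0.05,0,0,-0.0531,-0.73],[0,0,0.05,0,0,-0.0531,-0.73],[0,0,0.05,0,0,-0.0531,-0.73],[0,0,0.05,0,0,-0.0531,-0.73],[0,0,0,0,0,0,-0.73],[0,0,0,0,0,0,-0.73]],
])

```text
clock: 2.27
tool_pos: [0.5756, 0.045, 0.3438]
tcp_rot: [0.938, 0.346, -0.001, -0.001]
ft_force: [0.6, 0.2, 0.6]
opening: 0.864
```

```bash
cat > look.py <<'E'
from h import *; import pickle,sys
from rig import env,viewer
from scipy.spatial.transform import Rotation as Ro
tag=sys.argv[1]
p=np.load("mic.npy")
o=env.get_obs(); R=Ro.from_quat(o["tcp_rot"]); sep=o["opening"]*.092
c,s=np.cos(p[2]),np.sin(p[2])
def w2m(w): e=w-np.array([p[0],p[1],0]); return np.array([c*e[0]+s*e[1],-s*e[0]+c*e[1],e[2]])*1000
tip=o["tool_pos"]+R.apply([0,0,.19])
print("t",o["clock"],"open",o["opening"],"F",o["ft_force"].round(2),"tcp",o["tool_pos"].round(4))
print("tip mid mic",w2m(tip).round(1))
F={}
for k,sg in(("tab",1),("push",-1)):
    f=tip+R.apply([0,sg*(sep/2+.009),0]);F[k]=f;print(k,w2m(f).round(1))
x=R.as_matrix()[:,0];print("tool x in mic deg",np.degrees(np.arctan2(x[1],x[0])-p[2]),"tilt",R.as_matrix()[:,2].round(4))
D={}
for n in("top","scene"):
    cm=viewer.camera(n);D[n]=cm
    im=cv2.resize(cm["color"][:,:,::-1],None,fx=6,fy=6,interpolation=cv2.INTER_CUBIC)
    for sg in(1,-1):
        b=sep/2; q=tip+R.apply([[-.01,sg*b,0],[.01,sg*b,0],[.01,sg*(b+.018),0],[-.01,sg*(b+.018),0]])
        if "n" not in sys.argv[2:]: cv2.polylines(im,[((proj(cm,q)+.5)*6).astype(int)],True,(0,0,255),1)
    u=proj(cm,m2w(p,[(0,-20,70)]))[0]*6
    a,b=max(int(u[0])-390,0),max(int(u[1])-290,0)
    im=cv2.convertScaleAbs(im[b:b+580,a:a+780],alpha=1.5)
    cv2.imwrite(f"pics/{n}_{tag}.png",im); print(n,"crop origin",a/6,b/6)
pickle.dump(D,open(f"cams_{tag}.pkl","wb"))
E
python3 look.py a
```

```text
t 2.2667 open 0.864448776958505 F [0.57 0.24 0.57] tcp [0.5756 0.045  0.3438]
tip mid mic [-33.9 -42.3 153.8]
tab [-15.  -87.3 153.7]
push [-52.7   2.6 153.9]
tool x in mic deg 22.711870413882664 tilt [-2.4e-03  2.0e-04 -1.0e+00]
top crop origin 170.16666666666666 139.5
scene crop origin 196.33333333333334 192.16666666666666
```

View pics/top_a.png

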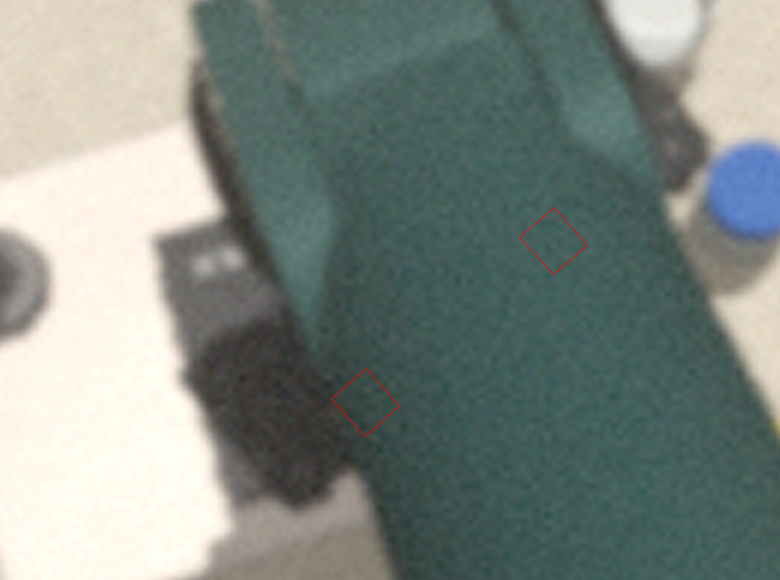

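View pics/scene_a.png

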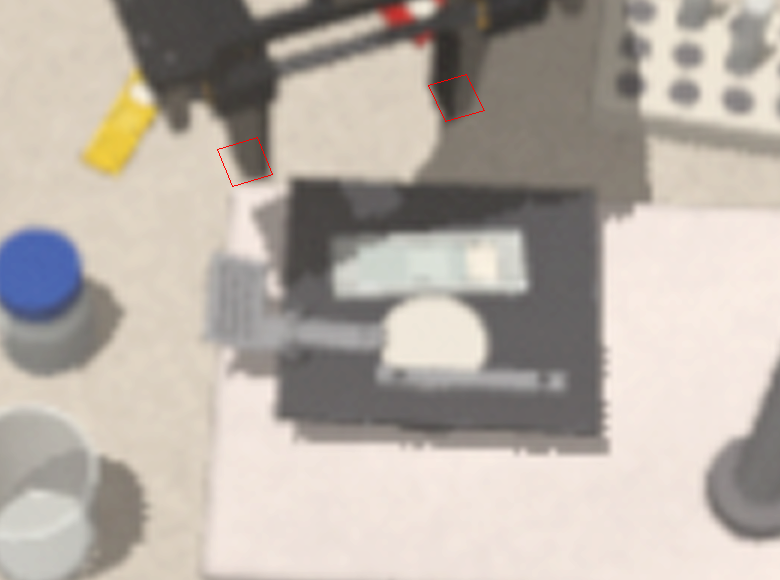

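```bash
python3 - <<'E'
import pickle,cv2
d=pickle.load(open("cams_a.pkl","rb"))["scene"]["color"][190:230,220:290,::-1]
cv2.imwrite("pics/fa.png",cv2.convertScaleAbs(cv2.resize(d,None,fx=11,fy=11,interpolation=cv2.INTER_NEAREST),alpha=2.2,beta=10))
E
```

```text
(no output)
```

View pics/fa.png

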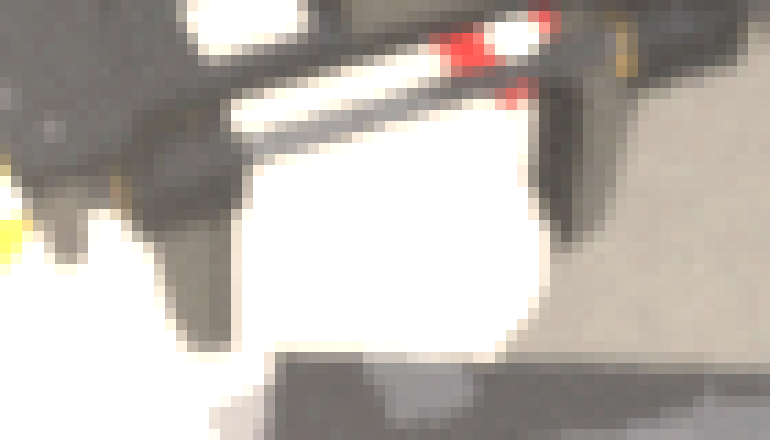

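```bash
python3 - <<'E'
from h import *; import pickle
from rig import env
from scipy.spatial.transform import Rotation as Ro
cm=pickle.load(open("cams_a.pkl","rb"))["scene"]
o=env.get_obs();R=Ro.from_quat(o["tcp_rot"]);sep=o["opening"]*.092
for t in(.006,.008,.010):
  for sg in(1,-1):
    b=sep/2;q=o["tool_pos"]+R.apply([[-.01,sg*b,.19],[.01,sg*b,.19],[.01,sg*(b+t),.19],[-.01,sg*(b+t),.19]])
    u=proj(cm,q);print(t,sg,u.min(0).round(1),u.max(0).round(1))
E
```

```text
0.006 1 [236.4 214.6] [241.2 221.5]
0.006 -1 [267.2 205.3] [272.2 212.1]
0.008 1 [235.7 214.6] [241.2 221.7]
0.008 -1 [267.2 205.1] [272.9 212.1]
0.01 1 [234.9 214.6] [241.2 222. ]
0.01 -1 [267.2 204.9] [273.6 212.1]
```

```bash
python3 - <<'E'
from h import *
from rig import env
p=np.array([.596,.096,.313]);np.save("mic.npy",p)
o=env.get_obs()
m=m2w(p,[(-34.4,-46.1,0)])[0]
dd,rv,p1=plan(o,[m[0],m[1],.090],p[2]+np.radians(22.7));print(dd.round(1),(dd/300).round(4),rv.round(2),(rv/120).round(4))
E
sed -i 's/sep\/2+.009/sep\/2+.004/; s/b+.018/b+.008/g' look.py
```

```text
[-1.4  3.6 65.4] [-0.0047  0.012   0.2181] [ 0.03 -0.05 -0.14] [ 0.0003 -0.0004 -0.0011]
```

>>> arm_command([
  [[-0.0047,0.012,0,0,0,0,-0.89],[0,0,0.055,0,0,0,-0.89],[0,0,0.055,0,0,0,-0.89],[0,0,0.055,0,0,0,-0.89],[0,0,0.053,0,0,0,-0.89],[0,0,0,0,0,0,-0.89],[0,0,0,0,0,0,-0.89]],
])

```text
clock: 2.95
tool_pos: [0.5773, 0.0414, 0.2796]
tcp_rot: [0.938, 0.347, -0.0, 0.0]
ft_force: [-0.3, -0.4, -0.3]
opening: 0.948
```

```bash
python3 look.py b
```

```text
t 2.95 open 0.947806644533503 F [-0.31 -0.42 -0.33] tcp [0.5773 0.0414 0.2796]
tip mid mic [-34.7 -46.2  89.6]
tab [-16.3 -90.1  89.6]
push [-53.   -2.3  89.6]
tool x in mic deg 22.66963741072848 tilt [-2.e-04 -3.e-04 -1.e+00]
top crop origin 170.0 139.0
scene crop origin 196.33333333333334 192.66666666666666
```

View pics/scene_b.png

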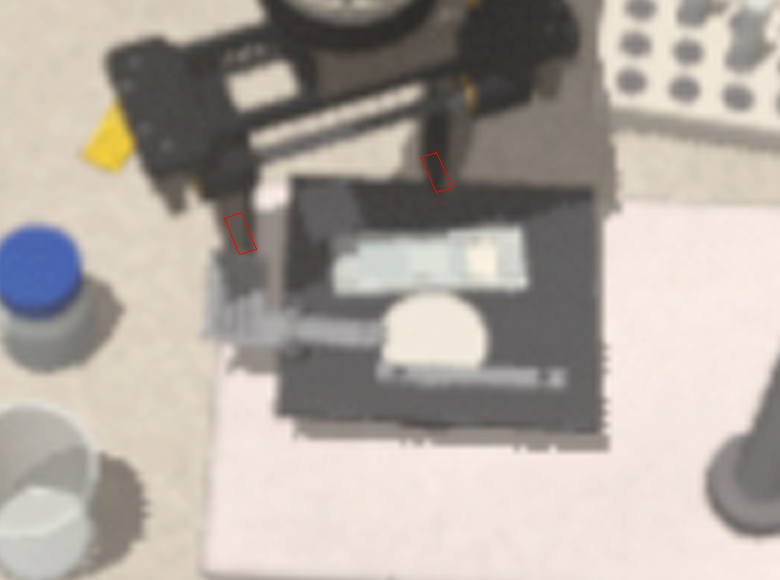

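>>> arm_command([
  [[0,0,0.0135,0,0,0,-0.89],[0,0,0.0135,0,0,0,-0.89],[0,0,0.0135,0,0,0,-0.89],[0,0,0.0135,0,0,0,-0.89],[0,0,0.0135,0,0,0,-0.89],[0,0,0.0135,0,0,0,-0.89],[0,0,0,0,0,0,-0.89],[0,0,0,0,0,0,-0.89]],
])

```text
clock: 3.72
tool_pos: [0.5773, 0.0417, 0.2551]
tcp_rot: [0.938, 0.347, 0.0, 0.0]
ft_force: [-1.1, -0.6, 5.5]
opening: 0.946
```

```bash
python3 look.py c
```

```text
t 3.7167 open 0.9461928610803427 F [-1.1  -0.59  5.54] tcp [0.5773 0.0417 0.2551]
tip mid mic [-34.6 -46.   65.1]
tab [-16.2 -89.8  65.1]
push [-52.9  -2.1  65.1]
tool x in mic deg 22.718733074535965 tilt [ 1.e-04 -3.e-04 -1.e+00]
top crop origin 170.0 139.0
scene crop origin 196.33333333333334 192.66666666666666
```

View pics/scene_c.png

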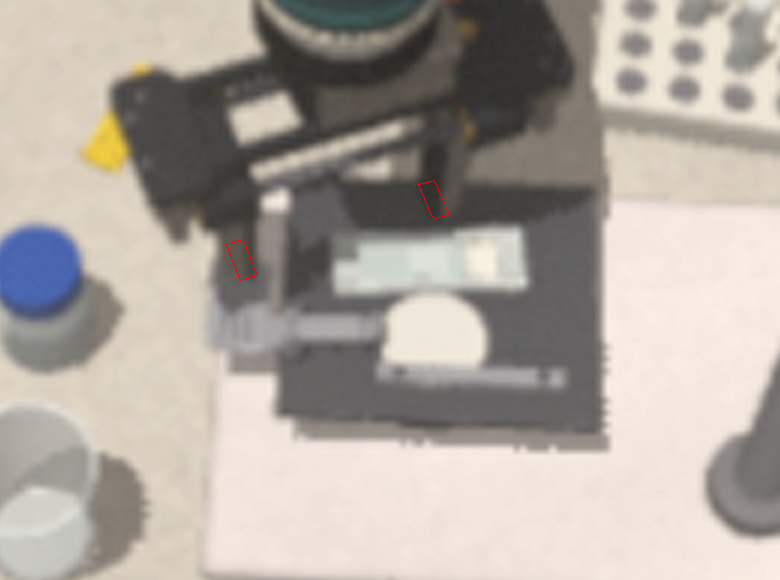

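>>> arm_command([
  [[0,0,0.0045,0,0,0,-0.89],[0,0,0,0,0,0,-0.89],[0,0,0,0,0,0,-0.89],[0.00615,0.00257,0,0,0,0,-0.89],[0.00615,0.00257,0,0,0,0,-0.89],[0.00615,0.00257,0,0,0,0,-0.89],[0.00615,0.00257,0,0,0,0,-0.89],[0.00615,0.00257,0,0,0,0,-0.89],[0.00615,0.00257,0,0,0,0,-0.89],[0.00615,0.00257,0,0,0,0,-0.89],[0.00615,0.00257,0,0,0,0,-0.89],[0.00615,0.00257,0,0,0,0,-0.89],[0,0,0,0,0,0,-0.89]],
])

```text
clock: 4.9
tool_pos: [0.5934, 0.0464, 0.2535]
tcp_rot: [0.938, 0.347, -0.002, 0.0]
ft_force: [-6.5, -2.7, 7.0]
opening: 0.945
```

```bash
python3 look.py d
```

```text
t 4.9 open 0.9450021887316701 F [-6.46 -2.73  7.01] tcp [0.5934 0.0464 0.2535]
tip mid mic [-18.6 -46.5  63.5]
tab [ -0.3 -90.3  63.5]
push [-36.9  -2.7  63.6]
tool x in mic deg 22.6500428422746 tilt [-0.0039 -0.0022 -1.    ]
top crop origin 170.0 139.0
scene crop origin 196.33333333333334 192.66666666666666
```

View pics/scene_d.png

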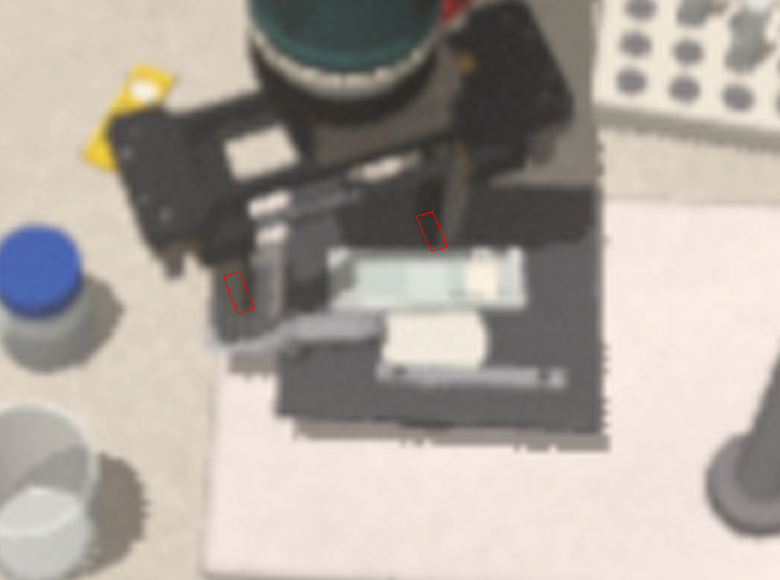

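>>> arm_command([
  [[0.00615,0.00257,0,0,0,0,-0.89],[0.00615,0.00257,0,0,0,0,-0.89],[0.00615,0.00257,0,0,0,0,-0.89],[0.00615,0.00257,0,0,0,0,-0.89],[0.00615,0.00257,0,0,0,0,-0.89],[0.00615,0.00257,0,0,0,0,-0.89],[0.00615,0.00257,0,0,0,0,-0.89],[0,0,0,0,0,0,-0.89]],
])

```text
clock: 5.67
tool_pos: [0.6067, 0.0508, 0.2535]
tcp_rot: [0.938, 0.347, -0.002, 0.0]
ft_force: [-5.2, -2.0, 7.6]
opening: 0.943
```

```bash
python3 look.py e
```

```text
t 5.6667 open 0.9433960798111759 F [-5.17 -1.95  7.64] tcp [0.6067 0.0508 0.2535]
tip mid mic [ -4.6 -46.5  63.5]
tab [ 13.6 -90.2  63.5]
push [-22.9  -2.8  63.6]
tool x in mic deg 22.652144782489945 tilt [-0.0041 -0.0023 -1.    ]
top crop origin 170.0 139.0
scene crop origin 196.33333333333334 192.66666666666666
```

View pics/scene_e.png

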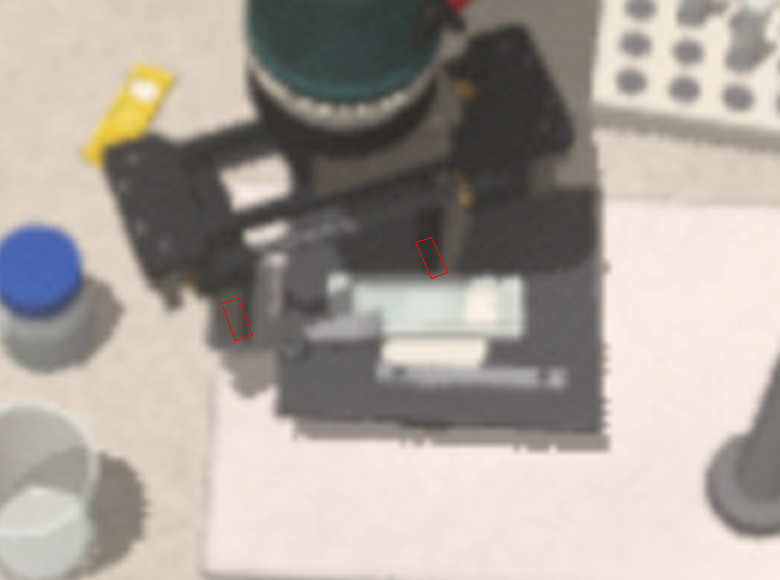

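>>> arm_command([
  [[0.00615,0.00257,0,0,0,0,-0.89],[0.00615,0.00257,0,0,0,0,-0.89],[0.00615,0.00257,0,0,0,0,-0.89],[0.00615,0.00257,0,0,0,0,-0.89],[0.00615,0.00257,0,0,0,0,-0.89],[0.00615,0.00257,0,0,0,0,-0.89],[0.00615,0.00257,0,0,0,0,-0.89],[0,0,0,0,0,0,-0.89]],
])

```text
clock: 6.43
tool_pos: [0.62, 0.0552, 0.2535]
tcp_rot: [0.938, 0.347, -0.002, 0.0]
ft_force: [-5.7, -1.7, 7.8]
opening: 0.941
```

```bash
python3 look.py f
```

```text
t 6.4333 open 0.9414580663650141 F [-5.66 -1.69  7.81] tcp [0.62   0.0552 0.2535]
tip mid mic [  9.4 -46.3  63.5]
tab [ 27.6 -90.   63.4]
push [-8.9 -2.7 63.6]
tool x in mic deg 22.657046492935745 tilt [-0.0042 -0.0021 -1.    ]
top crop origin 170.0 139.0
scene crop origin 196.33333333333334 192.66666666666666
```

View pics/scene_f.png

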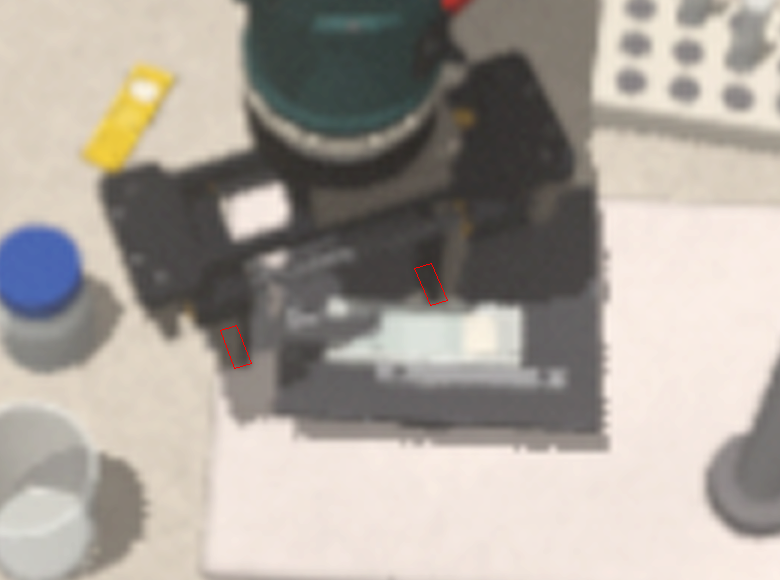

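>>> arm_command([
  [[0.00307,0.00128,0,0,0,0,-0.89],[0.00307,0.00128,0,0,0,0,-0.89],[0.00307,0.00128,0,0,0,0,-0.89],[0,0,0,0,0,0,-0.89]],
])

```text
clock: 6.87
tool_pos: [0.6217, 0.0559, 0.2534]
tcp_rot: [0.938, 0.347, -0.004, 0.0]
ft_force: [-10.5, -2.9, 12.3]
opening: 0.943
```

>>> arm_command([
  [[0.00307,0.00128,0,0,0,0,-0.89],[0,0,0,0,0,0,-0.89]],
])

```text
clock: 7.03
tool_pos: [0.6221, 0.056, 0.2534]
tcp_rot: [0.938, 0.347, -0.005, 0.0]
ft_force: [-12.6, -3.3, 14.2]
opening: 0.946
```

```bash
python3 look.py g n
```

```text
t 7.0333 open 0.9461223082657492 F [-12.65  -3.29  14.18] tcp [0.6221 0.056  0.2534]
tip mid mic [ 10.5 -46.3  63.4]
tab [ 28.8 -90.1  63.3]
push [-7.8 -2.4 63.5]
tool x in mic deg 22.647326266091113 tilt [-0.0098 -0.0042 -0.9999]
top crop origin 170.0 139.0
scene crop origin 196.33333333333334 192.66666666666666
```

View pics/scene_g.png

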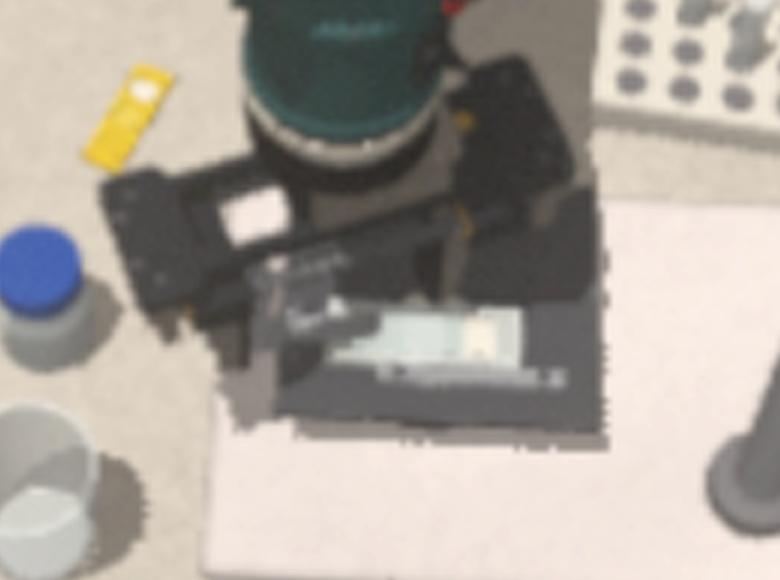

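```bash
python3 - <<'E'
from h import *; import pickle
cm=pickle.load(open("cams_g.pkl","rb"))["scene"]; p=np.load("mic.npy")
im=cv2.resize(cm["color"][:,:,::-1],None,fx=12,fy=12,interpolation=cv2.INTER_CUBIC)
im2=im.copy()
def pl(W,col): cv2.polylines(im2,[((proj(cm,W)+.5)*12).astype(int)],True,col,1)
pl(m2w(p,[(35,-25,67),(35,59,67),(43,59,67),(43,-25,67)]),(0,255,255))
pl(m2w(p,[(35,40,68),(35,-48,68),(5,-48,68),(5,40,68)]),(255,0,255))
x,y=242*12,236*12
cv2.imwrite("pics/g2.png",cv2.convertScaleAbs(np.vstack([im[y:y+290,x:x+640],im2[y:y+290,x:x+640]]),alpha=1.5))
E
```

```text
(no output)
```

View pics/g2.png

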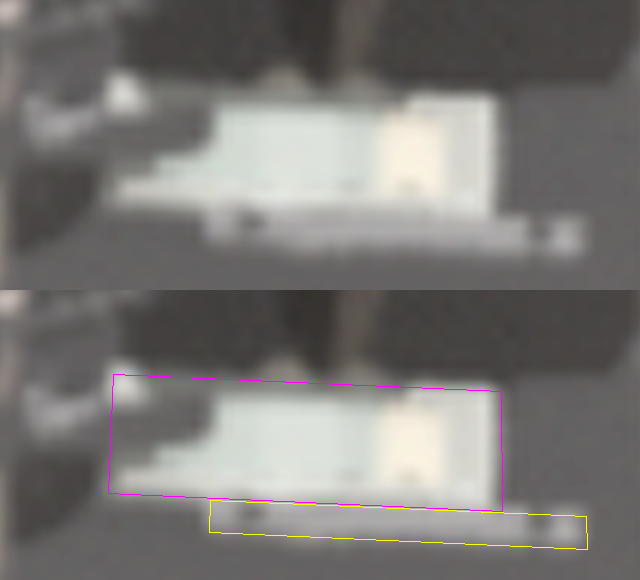

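>>> arm_command([
  [[-0.00615,-0.00257,0,0,0,0,-0.89],[-0.00615,-0.00257,0,0,0,0,-0.89],[-0.00615,-0.00257,0,0,0,0,-0.89],[-0.00615,-0.00257,0,0,0,0,-0.89],[-0.00615,-0.00257,0,0,0,0,-0.89],[-0.00615,-0.00257,0,0,0,0,-0.89],[-0.00615,-0.00257,0,0,0,0,-0.89],[0,0,0,0,0,0,-0.89]],
])

```text
clock: 7.8
tool_pos: [0.613, 0.0532, 0.2552]
tcp_rot: [0.938, 0.348, 0.003, 0.001]
ft_force: [3.0, 0.5, 4.6]
opening: 0.944
```

```bash
python3 look.py i n
```

```text
t 7.8 open 0.943911993660212 F [2.96 0.48 4.62] tcp [0.613  0.0532 0.2552]
tip mid mic [  4.3 -46.2  65.2]
tab [ 22.6 -89.9  65.4]
push [-14.1  -2.4  65.1]
tool x in mic deg 22.782469759626668 tilt [ 0.0068  0.0011 -1.    ]
top crop origin 170.0 139.0
scene crop origin 196.33333333333334 192.66666666666666
```

View pics/scene_i.png

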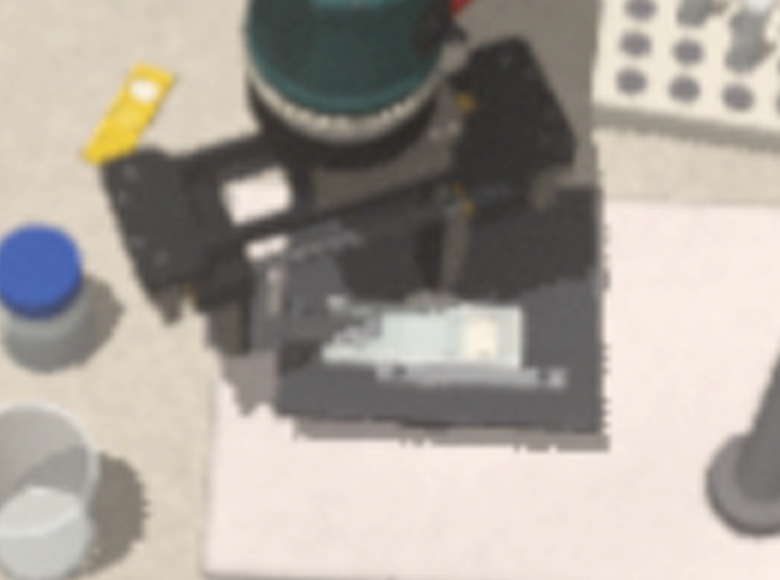

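>>> arm_command([
  [[0,0,-0.007,0,0,0,-0.89],[0,0,-0.01,0,0,0,-0.89],[0,0,-0.0135,0,0,0,-0.89],[0,0,-0.0135,0,0,0,-0.89],[0,0,-0.0135,0,0,0,-0.89],[0,0,-0.03,0,0,0,-0.89],[0,0,-0.06,0,0,0,-0.89],[0,0,-0.1,0,0,0,-0.89],[0,0,-0.1,0,0,0,-0.89],[0,0,0,0,0,0,-0.89]],
])

```text
clock: 8.73
tool_pos: [0.6128, 0.0535, 0.3643]
tcp_rot: [0.938, 0.347, 0.005, 0.001]
ft_force: [1.9, 0.0, 0.9]
opening: 0.941
```

>>> arm_command([
  [[-0.094,0.1,0,0,0,0,-0.89],[-0.094,0.1,0,0,0,0,-0.89],[-0.094,0.1,0,0,0,0,-0.89],[-0.094,0.1,0,0,0,0,-0.89],[-0.094,0.1,0,0,0,0,-0.89],[-0.094,0.1,0,0,0,0,-0.89],[0,0,0,0,0,0,-0.89],[0,0,0,0,0,0,-0.89]],
])

```text
clock: 9.4
tool_pos: [0.5993, -0.1977, 0.3575]
tcp_rot: [0.939, 0.344, -0.001, 0.0]
ft_force: [0.5, 0.8, 0.4]
opening: 0.946
```

```bash
python3 look.py j n
```

```text
t 9.4 open 0.9459729061889375 F [0.51 0.82 0.43] tcp [ 0.5993 -0.1977  0.3575]
tip mid mic [ -87.6 -280.5  167.5]
tab [ -69.5 -324.4  167.4]
push [-105.6 -236.5  167.5]
tool x in mic deg 22.35683488072023 tilt [-1.2e-03 -7.0e-04 -1.0e+00]
top crop origin 170.0 139.0
scene crop origin 196.33333333333334 192.66666666666666
```

View pics/scene_j.png

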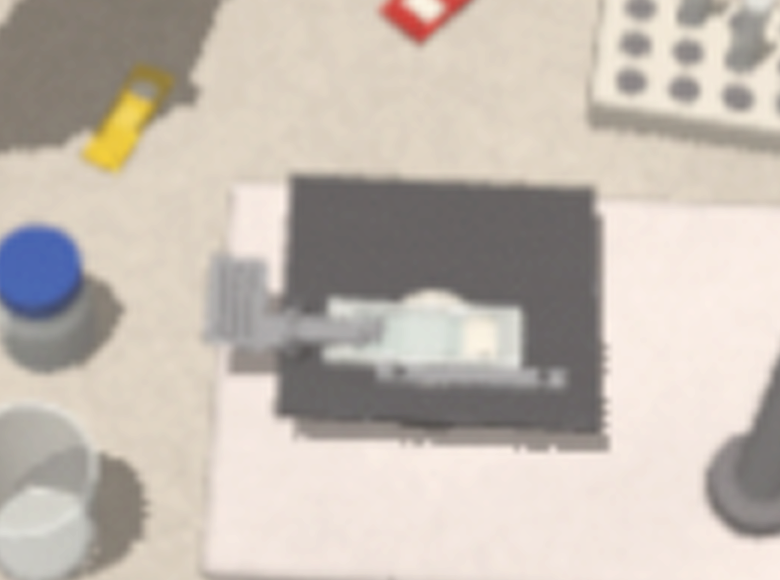

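View pics/top_j.png

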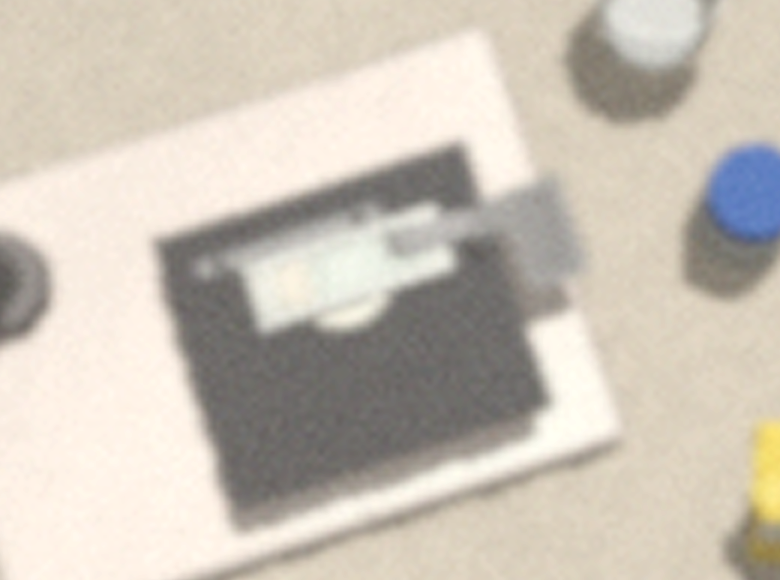

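```bash
python3 - <<'E'
from h import *; import pickle
d=pickle.load(open("cams_j.pkl","rb"))
def fit(cm,C,CX,S,SX,o):
    A=lambda u:(np.array(u,float)+.5)/6-.5+np.array(o)
    p=least_squares(lambda p:(proj(cm,m2w(p,SX))-A(S)).ravel(),[.596,.096,.313]).x
    q=least_squares(lambda q:(proj(cm,m2w(q,CX)+[0,0,.062])-A(C)).ravel(),p).x
    c,s=np.cos(p[2]),np.sin(p[2]);e=q[:2]-p[:2]
    print("carrier in mic mm,deg",(c*e[0]+s*e[1])*1000,(-s*e[0]+c*e[1])*1000,np.degrees(q[2]-p[2]))
CX=[(-15,-44,6),(-15,44,6),(15,44,6),(15,-44,6)]
SX=[(-65,-70,62),(-65,75,62),(60,75,62),(60,-70,62)]
fit(d["scene"],[(328,298),(523,306),(521,369),(322,361)],CX,[(291,176),(595,187),(604,430),(277,414)],SX,(196.33,192.67))
fit(d["top"],[(457,268),(262,333),(240,265),(440,203)],CX,[(548,403),(238,515),(157,240),(462,147)],SX,(170,139))
E
```

```text
carrier in mic mm,deg 19.025992481827323 -5.851915797206555 -0.2798976995174677
carrier in mic mm,deg 20.703159763269184 -4.820687762496352 -0.41204132519950065
```

Both cameras put the carrier home (x about 19–21 mm, y about −5 mm, square), with the toe resting on it and the arm clear. I'm handing it in.

```bash
python3 -c "
from rig import env
print(env.close_job()); print(env.get_obs()['clock'])"
```

```text
the job is handed in; nothing more can be done
None
the job is handed in; nothing more can be done
```

The carrier is loaded: it lies against the stop bar with the clip's toe resting on it. I handed the job in after about 9.4 s on the robot's clock.

**What I did:** With the gripper turned about 23° to the stage, one fingertip held the thumb tab down (tip about 63.5 mm high, 5–8 N). The other pushed the carrier under the toe. I stopped when the total horizontal force rose from about 6 to 13 N at the bar. I then backed the pushing finger off about 6 mm, with the clip still held down, before lifting both fingers and moving the arm away.

**Last checks:**

| Camera | Carrier x (mm) | Carrier y (mm) | Angle (deg) |
|---|---|---|---|
| scene | 19.0 | −5.9 | −0.3 |
| top | 20.7 | −4.8 | −0.4 |

- **Clip and bystanders:** In the last pictures the toe rests on the carrier's right end. The jar and beaker, and the part of the tube block in view, stand where they were.
- **Not measured:** I could not read the clip angle directly. I inferred it from the fingertip height and the pictures.
- **Disagreements:** The two cameras' absolute positions differed by about 5 mm (the microscope's pose), so I relied on the scene camera, which also matched where the fingertips were. Horizontal force during the push was higher than expected, which I took to be friction on the tab.

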